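Hand-spin check of a refitted centrifuge rotor

ROBOT

A 6-joint arm with a two-finger parallel gripper is mounted at the origin on the work surface. World frame = base frame: x ahead of the robot, y to its left, z up, the work surface at z = 0. Lengths are in m, angles in rad, forces in N, time in s.
With the tool pointing down it reaches from about 0.425 to 0.95 m from the base axis. Payload 3.5 kg.
Tool frame: the origin (TCP) lies between the finger pads; the fingertips stand 19 mm ahead of it and the grasp point (between the pads) is the TCP; z points along the fingers, y is the line along which they close (so a half turn about z gives the same grasp; the last joint's range is limited). The gripper opens to 85 mm and grips with 20 to 120 N. Pads are 22 mm wide; open, the fingers measure 114 mm over their backs; the gripper's body (76 mm by 85 mm) begins 54 mm behind the grasp point. The pads swing forward as they close: fully open they stand 13 mm farther back than shut.
Start: joints at [-1.32, 0.286, 1.577, -0, 1.279, -0.15], TCP at [0.263, -0.621, 0.25] pointing down, gripper open.
Joint ranges: [-2.77, 2.77], [-0.9, 2.22], [0.21, 2.48], [-1.53, 4.67], [0.24, 2.81], [-2.84, 2.84]. Speed limits (rad/s): [2.79, 2.79, 3.14, 3.14, 3.14, 3.14].

INTERFACE

Orientations are given as a unit quaternion [x, y, z, w].
In Python, from plant import monitor, eyes, ctrl gives the robot as it stands.
- The arm moves only by the shell command python3 -m handwheel 'ROWS' [FORCE]. ROWS is JSON, a list of rows, each a list of 7 numbers: the shift along the tool's x, y, z in units of 40 cm (1.0 is 40 cm), then the turn, a rotation vector about the tool's x, y, z in units of pi rad (1.0 is pi rad), then the opening, from -1 (shut) to 1 (fully open). A call has 1 to 12 rows; each row is the pose to reach, as a shift and turn from the pose commanded when the call began, along the tool's axes at that moment, turning the shorter way round; what a row does not reach only later rows make up. A row lasts 1/8 s, in which the tool goes at most 62.5 mm and 10.7 degrees, less where a joint would pass 70% of its speed; a pose out of reach is approached as far as the arm can. A call with a number of a shift or a turn outside -1 to 1 is refused whole. A call with a gripper value outside its range is refused whole. The fingers move at their own pace and stop on an object; FORCE is the grip in N (left out, the last holds). Time passes only in rows, so rows that repeat a pose let the fingers close. It gives the time, the measured TCP pose, the force, the opening and the grip force at its end, in the units of the state.
- monitor.get_state(): the state, without advancing time (a new reading comes with each control period).
- eyes.read_camera(name): name is "scene" or "side" or "wrist"; returns the picture (384x512x3 uint8, red, green, blue); there is no depth.
- eyes.camera_params(name): a dict with "K" (3x3 intrinsics, pixels), "R" (3x3) and "t" (3): a world point X has camera coordinates R X + t. Camera axes: x right, y down, z forward; pixel columns grow to the right and rows downward; lengths in m; the calibration is good to about 2 mm. The wrist camera is an equidistant fisheye: a pixel r from the principal point sees the ray r / f radians off the axis. A picture is of the moment at which its call begins: read the wrist's pose just before it. camera_params takes no time and is no camera call; for the wrist camera it gives the pose at the moment of the call.
- ctrl.sign_off(): hands the job in; it is judged then, once.
The state is a dict: "time": time; "qpos": joint angles; "dq": joint speeds; "joint_efforts": joint torques, N m; "eef_pos": TCP position; "tcp_rot": TCP orientation; "contact_force": force on the tool from outside, world axes, zero at the start; "wrist_torque": the same for the moment, N m; "opening": opening from 0.0 (shut) to 1.0 (fully open); "finger_force": force on a finger pad.
Only numpy, scipy, OpenCV 4.12 (cv2) and the standard library are available. Lean on these libraries where they do the work, as an engineer would, in place of code of your own. Each camera call takes 0.05 s, during which the arm holds its last target. There are 200 camera calls.

TASK

The centrifuge rotor has just been refitted: push it round by its arms, either way, to about 20 rpm, take your hand off and let it run on untouched for at least 4 seconds while it stays between 16 and 24 rpm (give it another push if it was too slow or too fast). Then catch it gently, without letting an arm bang against your fingers, and bring it to rest with its red arm at the red index on the rim, hand clear. Leave the buckets, the tube rack and the tip box where they stand.

Things in the scene. Friction and masses are not known exactly. Their poses are not given: they have to be found in the camera images.
- centrifuge: Fixed bench centrifuge, lid off, white case 460 x 420 mm (x, y), 220 mm high, black control panel on its front (-x) face. Origin on the bench under the vertical axis of chamber and rotor. Open round chamber, inner radius 178 mm, floor 66 mm above the bench; the black seal round its mouth reaches 225 mm, two hinge lugs at the rear deck edge 238 mm above the bench.
- index (a point): Tip of the red pointer painted on the rim in front of the chamber, 200 mm from the rotor's axis in the centrifuge's -x direction.
- red_tip (a point): Top of the red arm's end, 130 mm from the axis.
- bucket_a: Loose aluminium rotor bucket with tubes, 85 x 62 x 75 mm, standing on the bench beside the centrifuge; origin at its underside.
- bucket_b: A second bucket like it.
- tube_rack: Loose blue tube rack 130 x 85 x 45 mm; origin at its underside.
- tip_box: Loose pipette tip box with a clear lid, 122 x 87 x 75 mm; origin at its underside.
- hub_top (a point): Top of the nut on the axis of a bare aluminium rotor, 223 mm above the bench; nut radius 20 mm, hub 34 mm. The rotor has four straight arms at 90 degrees, 28 mm wide, 26 mm high, tops 205 mm above the bench, plain flanks from 34 to 105 mm from the axis, wider ends with pins, up to 36 mm either side of the arm's centreline, out to 140 mm. Free below the arms to 100 mm above the bench.
- rotor (a joint): Rotor angle, rad: 0 with the red arm at the red index, positive anticlockwise from above, no stops, counts on over full turns. Bearing friction about 0.0008 N m plus 0.0001 N m per rad/s: at 2.1 rad/s (20 rpm) it loses about 0.09 rad/s each second. Inertia 0.011 kg m2 (1.5 kg) nominal, 0.75 to 1.35 times that.

How it is judged:
By the outcome, as a careful person would: the job done as asked, in the order asked, and still so for the second after the job is handed in, with the robot touching nothing.
It also fails if it takes over 72 s, if anything falls off the work surface, if the arm or the gripper's body presses on something with over 40 N, if the wrist force passes 120 N, or if a joint passes its speed limit or range.

## Working session

There is one attempt and no reset: what is moved stays moved. The work goes in short steps, Python scripts to look and compute and a shell command to move; the robot and the scene stay as the last step left them, time stands still between calls to the robot, and variables do not carry over. Pictures are saved under pics/ and viewed, at most 10 in all, crops included, and the job is handed in when it is done.

```bash
ls; mkdir -p pics; python3 - <<'E'
from plant import monitor, eyes
import cv2,numpy as np
s=monitor.get_state();print(s)
a=eyes.read_camera("scene");b=eyes.read_camera("side")
cv2.imwrite("pics/a.png",np.hstack([a,b])[:,:,::-1]) if 0 else None
cv2.imwrite("pics/scene.png",cv2.resize(a,(800,600))[:,:,::-1]);cv2.imwrite("pics/side.png",cv2.resize(b,(800,600))[:,:,::-1])
for n in("scene","side"):print(n,eyes.camera_params(n))
E
```

```text
pics
{'time': 0.0, 'qpos': array([-1.32002069e+00,  2.87173277e-01,  1.57816341e+00, -1.03579725e-05,
        1.27857529e+00, -1.50036088e-01]), 'dq': array([ 0.00025695,  0.00069902,  0.00066506, -0.00011914, -0.00109687,
       -0.00073054]), 'joint_efforts': array([ 4.90108978e-04, -4.05976045e+01, -2.92628288e+01, -6.54450650e-05,
        5.72283650e-03,  3.26886187e-06]), 'eef_pos': array([ 0.26321361, -0.62091183,  0.2489494 ]), 'tcp_rot': array([ 9.79984907e-01,  1.99068421e-01, -6.33386522e-05, -1.15794210e-03]), 'contact_force': array([-0.64031346, -0.27370277,  0.11625423]), 'wrist_torque': array([ 0.02332178,  0.01199327, -0.01280312]), 'finger_force': 0.0, 'opening': 0.9948107363567998}
scene {'K': array([[423.43951168,   0.        , 254.32139998],
       [  0.        , 423.43951168, 196.06116067],
       [  0.        ,   0.        ,   1.        ]]), 'R': array([[ 0.40118859,  0.91598789,  0.00372929],
       [ 0.59636975, -0.25810622, -0.76008177],
       [-0.69526314,  0.30716017, -0.64981674]]), 't': array([-0.20121123, -0.18972862,  1.74953957])}
side {'K': array([[355.95813448,   0.        , 264.96877669],
       [  0.        , 355.95813448, 186.42006679],
       [  0.        ,   0.        ,   1.        ]]), 'R': array([[-0.7898797 , -0.61326069, -0.00118155],
       [-0.43886217,  0.56659808, -0.69739989],
       [ 0.4283574 , -0.55034348, -0.71668123]]), 't': array([0.38203139, 0.34088928, 1.03984948])}
```

View pics/scene.png

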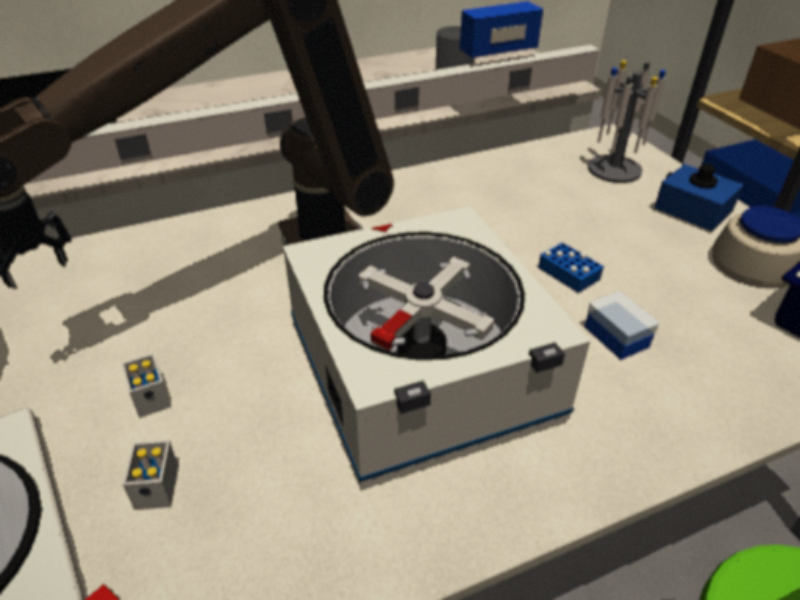

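View pics/side.png

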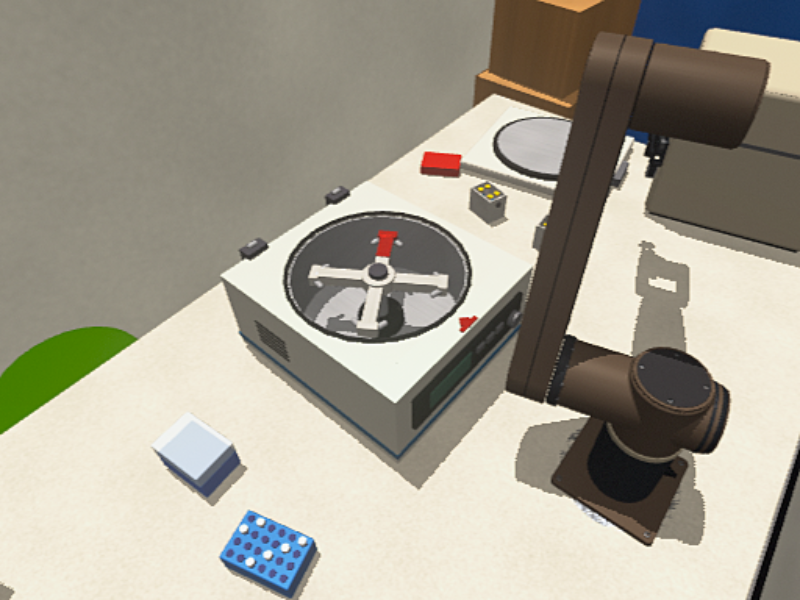

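The scene view shows the hub nut near (424,291), the red arm end near (385,330) and the red index near (382,228). In the side view the hub is near (378,270), the red arm end near (387,238) and the index near (466,323). I'll enlarge both to read them more exactly.

```bash
python3 - <<'E'
import cv2,numpy as np
from plant import eyes
a=eyes.read_camera("scene");b=eyes.read_camera("side")
# crops 133x... scale 3
ca=a[130:240,200:342];cb=b[120:230,170:312]
f=lambda c:cv2.resize(c,None,fx=5.6,fy=5.45,interpolation=cv2.INTER_CUBIC)
cv2.imwrite("pics/ca.png",cv2.resize(ca,(710,550),interpolation=cv2.INTER_CUBIC)[:,:,::-1])
cv2.imwrite("pics/cb.png",cv2.resize(cb,(710,550),interpolation=cv2.INTER_CUBIC)[:,:,::-1])
E
```

```text
(no output)
```

View pics/ca.png

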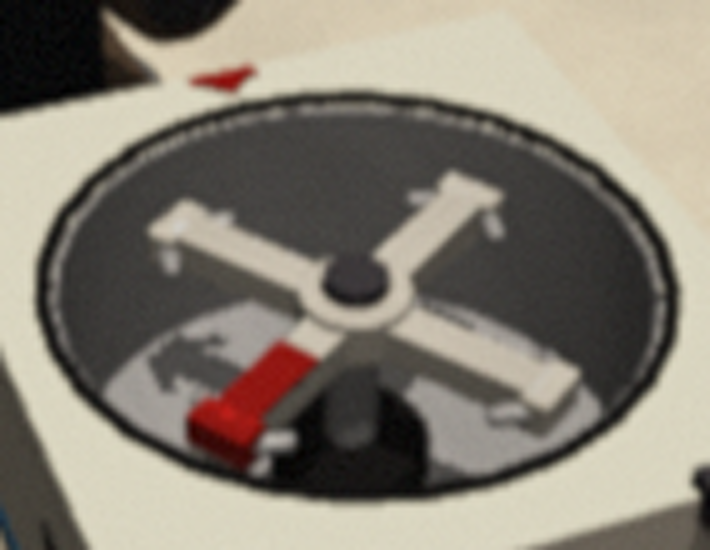

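View pics/cb.png

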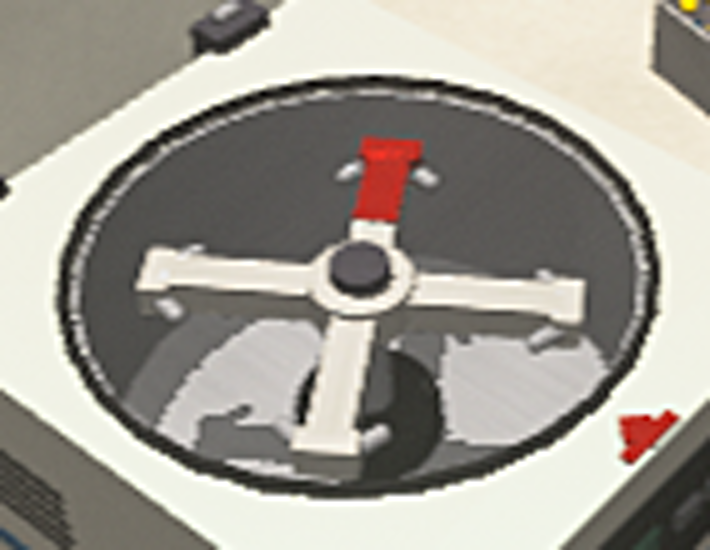

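Hub is at crop (357,275) in scene and (360,265) in side. The index tip is at (235,92) and (620,415), and the red arm end is at about (225,420) and (392,147).

```bash
cat > h.py <<'E'
import numpy as np,cv2
from plant import monitor,eyes,ctrl
P={n:eyes.camera_params(n) for n in("scene","side")}
def ray(n,uv):
    p=P[n];d=p["R"].T@np.linalg.solve(p["K"],np.array([uv[0],uv[1],1.]));return -p["R"].T@p["t"],d
def onz(n,uv,z):
    o,d=ray(n,uv);return o+d*(z-o[2])/d[2]
def tri(u,v):
    M=[np.asarray(P[n]["K"])@np.c_[P[n]["R"],P[n]["t"]] for n in("scene","side")]
    X=cv2.triangulatePoints(*M,np.array(u,float),np.array(v,float)).ravel();return X[:3]/X[3]
E
python3 - <<'E'
from h import *
A=lambda x,y:(200+x/5-.4,130+y/5-.4)
B=lambda x,y:(170+x/5-.4,120+y/5-.4)
for nm,a,b,z in(("hub",A(357,275),B(360,265),.223),("idx",A(235,92),B(620,415),.22),("red",A(213,410),B(392,147),.205)):
    print(nm,tri(a,b),onz("scene",a,z),onz("side",b,z))
E
```

```text
hub [0.55598668 0.02692566 0.22157665] [0.55839496 0.02685053 0.223     ] [0.55431734 0.02661963 0.223     ]
idx [0.35688254 0.03350936 0.22390856] [0.35325991 0.0367297  0.22      ] [0.35770011 0.02803109 0.22      ]
red [ 0.62051108 -0.08713655  0.2102748 ] [ 0.61364457 -0.08628683  0.205     ] [ 0.6256503  -0.08922162  0.205     ]
```

```bash
cat >> h.py <<'E'
HUB=np.array([.556,.0268])
def topdown(n,img,z,half=260):
    g=np.array([[-half,-half],[half,-half],[half,half],[-half,half]],float)/1000
    X=np.c_[HUB+g,np.full(4,z)];p=P[n];c=(p["R"]@X.T).T+p["t"];u=(p["K"]@c.T).T;u=u[:,:2]/u[:,2:]
    dst=(g*1000+half)   # px x = world x, px y = world y
    H=cv2.getPerspectiveTransform(u.astype(np.float32),dst.astype(np.float32))
    return cv2.warpPerspective(img,H,(2*half+1,2*half+1),flags=cv2.INTER_LINEAR)
def redmask(t):
    t=t.astype(int);return (t[...,0]>90)&(t[...,0]>2*t[...,1])&(t[...,0]>2*t[...,2])
def polar(n,img,z,r0,r1,half=260):
    m=redmask(topdown(n,img,z,half));y,x=np.nonzero(m);v=np.c_[x,y]-half;r=np.hypot(*v.T);k=(r>r0)&(r<r1)
    v=v[k];return v,k.sum()
def redang(n,img):
    v,c=polar(n,img,.203,60,138)
    if c<150:return np.nan,c
    m=(v/np.linalg.norm(v,axis=1)[:,None]).mean(0);return np.degrees(np.arctan2(m[1],m[0])),c
def look():
    t=monitor.get_state()["time"];a=eyes.read_camera("scene");t2=monitor.get_state()["time"];b=eyes.read_camera("side")
    return t,redang("scene",a),t2,redang("side",b),a,b
E
python3 - <<'E'
from h import *
L=look();print(L[:4])
for n,i in(("scene",L[4]),("side",L[5])):
    v,c=polar(n,i,.22,180,250);print(n,c,v.mean(0),"yaw",np.degrees(np.arctan2(-v.mean(0)[1],-v.mean(0)[0])))
    # arm symmetry: bright top mask 4-fold angle
    t=topdown(n,i,.205).astype(int);m=(t.max(2)>140);y,x=np.nonzero(m);w=np.c_[x,y]-260;r=np.hypot(*w.T);k=(r>50)&(r<100);a=np.arctan2(w[k,1],w[k,0])
    print("4fold",np.degrees(np.angle(np.exp(4j*a).mean()))/4)
    for zz in(.225,):
        tt=topdown(n,i,zz).max(2)
    cv2.imwrite(f"pics/td_{n}.png",topdown(n,i,.205)[:,:,::-1])
A=cv2.imread("pics/td_scene.png");B=cv2.imread("pics/td_side.png");cv2.imwrite("pics/td.png",cv2.resize(np.hstack([A,B]),(800,400)))
E
```

```text
(0.2, (np.float64(-58.64564037775194), np.int64(2513)), 0.25, (np.float64(-58.578415344088945), np.int64(2308)))
scene 370 [-218.53783784   10.31621622] yaw -2.7026770113971903
4fold 27.48452275441125
side 618 [-216.29935275    3.91100324] yaw -1.035877178953135
4fold 24.92055313385289
```

View pics/td.png

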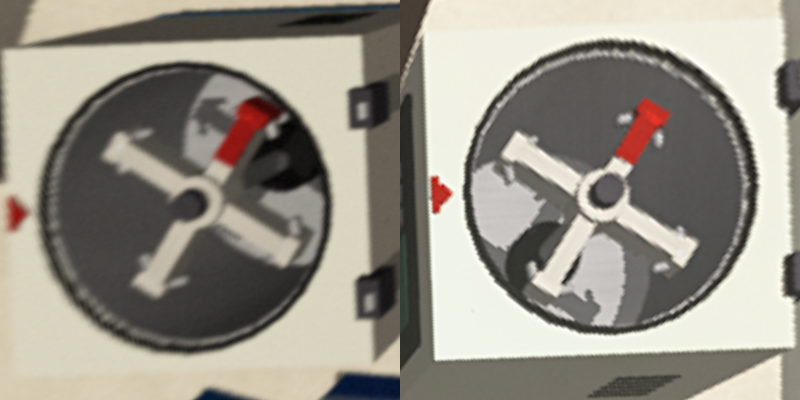

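The warped top-down views show the four arms, with red at about -59° in the world frame. From the case edges and pointer, the centrifuge yaw is about -1.9°, so the red arm's target direction is about 178°.

```bash
python3 -m handwheel '[[0.593,-0.522,-0.1,0,0,0.1276,-1],[0.593,-0.522,-0.1,0,0,0.1276,-1],[0.593,-0.522,-0.1,0,0,0.1276,-1],[0.593,-0.522,-0.1,0,0,0.1276,-1],[0.593,-0.522,-0.1,0,0,0.1276,-1],[0.593,-0.522,-0.1,0,0,0.1276,-1],[0.593,-0.522,-0.1,0,0,0.1276,-1]]'
```

```text
time: 1.18
eef_pos: [0.4004, -0.3367, 0.2905]
tcp_rot: [1.0, 0.001, 0.0, 0.0]
contact_force: [0.1, -0.8, -0.5]
opening: -0.003
finger_force: 0.0
```

```bash
python3 -m handwheel '[[0.341,-0.714,0,0,0,0,-1],[0.341,-0.714,0,0,0,0,-1],[0.341,-0.714,0,0,0,0,-1],[0.341,-0.714,0,0,0,0,-1],[0.341,-0.714,0,0,0,0,-1],[0.341,-0.714,0,0,0,0,-1],[0.341,-0.714,0,0,0,0,-1],[0.341,-0.714,0.15,0,0,0,-1],[0.341,-0.714,0.251,0,0,0,-1],[0.341,-0.714,0.251,0,0,0,-1],[0.341,-0.714,0.251,0,0,0,-1]]'
python3 - <<'E'
from h import *
L=look();print(L[:4]);s=monitor.get_state();print(s["eef_pos"],s["time"])
cv2.imwrite("pics/in.png",np.vstack([np.hstack([L[4][100:260,180:340],L[5][100:260,160:320]])]).repeat(2,0).repeat(2,1)[:,:,::-1])
# circle plan: finger angle deg at end of each row -> shifts in tool units
th0=np.degrees(np.arctan2(*(s["eef_pos"][:2]-HUB)[::-1]));print("th0",th0,np.linalg.norm(s["eef_pos"][:2]-HUB))
w=np.array([.6,.8,1.0,1.25,1.5,1.75,2.0,2.2,2.3,2.3]);th=th0+np.degrees(np.cumsum(w)/8)
p=HUB+.08*np.c_[np.cos(np.radians(th)),np.sin(np.radians(th))]
d=(p-s["eef_pos"][:2])*[1,-1]/.4
print(np.c_[th,d.round(4)].tolist())
E
```

```text
time: 2.55
eef_pos: [0.5376, -0.0528, 0.1918]
tcp_rot: [1.0, -0.001, 0.001, 0.0]
contact_force: [0.6, 0.2, 0.5]
opening: -0.0
finger_force: 0.0
(2.55, (np.float64(-59.00558371330488), np.int64(2602)), 2.6, (np.float64(-57.40967631365177), np.int64(1999)))
[ 0.53824034 -0.05234893  0.19283215] 2.65
th0 -102.64672409633988 0.08111694605575288
[[-98.3495406328587, 0.0154, 0.0], [-92.61996268155048, 0.0353, 0.0019], [-85.45799024241518, 0.0602, 0.0015], [-76.50552469349607, 0.0911, -0.0034], [-65.76256603479314, 0.1265, -0.0155], [-53.229114266306375, 0.1641, -0.0377], [-38.905169388035794, 0.2, -0.0723], [-23.148830021938153, 0.2283, -0.1192], [-6.676293411926977, 0.243, -0.1746], [9.796243198084198, 0.2415, -0.2319]]
```

View pics/in.png

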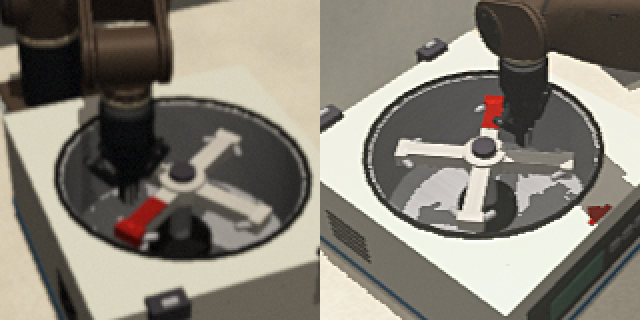

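The shut fingers are inside the chamber, in the gap just clockwise of the red arm. The red end shows at (140,222) in the left view and (493,110) in the right.

```bash
cat >> h.py <<'E'
def rows(start,th,r=.08):
    th=np.radians(th);p=HUB+r*np.c_[np.cos(th),np.sin(th)];return ((p-np.array(start[:2]))*[1,-1]/.4).round(4),p[-1]
E
python3 - <<'E'
from h import *
c=[.5364,-.0506]
d,e=rows(c,[-100,-96.5,-93,-89.5,-86]);print(d.tolist())
w=np.array([.4,.6,.85,1.1,1.4,1.7,2.0,2.25,2.3,1.0]);th=-86+np.degrees(np.cumsum(w)/8)
d,e=rows(e,th);print(th);print(d.tolist())
E
```

```text
[[0.0143, 0.0035], [0.0264, 0.0052], [0.0385, 0.0062], [0.0507, 0.0065], [0.063, 0.006]]
[-83.13521102 -78.83802756 -72.75035099 -64.8721813  -54.84541989
 -42.67006674 -28.34612186 -12.23168388   4.24085273  11.40282517]
[[0.01, -0.0009], [0.0248, -0.0033], [0.0454, -0.0085], [0.071, -0.0184], [0.1012, -0.036], [0.1331, -0.064], [0.1621, -0.1046], [0.1815, -0.1571], [0.1855, -0.2143], [0.1821, -0.2391]]
```

```bash
python3 -m handwheel '[[0.0143,0.0035,0,0,0,0,-1],[0.0264,0.0052,0,0,0,0,-1],[0.0385,0.0062,0,0,0,0,-1],[0.0507,0.0065,0,0,0,0,-1],[0.063,0.006,0,0,0,0,-1]]'
python3 -m handwheel '[[0.01,-0.0009,0,0,0,0,-1],[0.0248,-0.0033,0,0,0,0,-1],[0.0454,-0.0085,0,0,0,0,-1],[0.071,-0.0184,0,0,0,0,-1],[0.1012,-0.036,0,0,0,0,-1],[0.1331,-0.064,0,0,0,0,-1],[0.1621,-0.1046,0,0,0,0,-1],[0.1815,-0.1571,0,0,0,0,-1],[0.1855,-0.2143,0,0,0,0,-1],[0.182,-0.239,-0.09,0,0,0,-1],[0.18,-0.239,-0.2,0,0,0,-1],[0.15,-0.2,-0.25,0,0,0,-1]]'
python3 - <<'E'
from h import *
L=[look() for _ in range(2)]
for l in L:print(l[:4])
E
```

```text
time: 3.28
eef_pos: [0.5623, -0.0534, 0.1898]
tcp_rot: [1.0, 0.0, -0.0, -0.0]
contact_force: [-0.0, -0.5, -0.7]
opening: -0.001
finger_force: 0.0
time: 4.78
eef_pos: [0.6229, 0.0287, 0.2935]
tcp_rot: [1.0, 0.001, 0.003, 0.0]
contact_force: [0.0, 0.8, 0.0]
opening: 0.001
finger_force: 0.0
(4.775, (np.float64(82.13676090130298), np.int64(2166)), 4.825, (np.float64(86.48457500839636), np.int64(2479)))
(4.875, (np.float64(95.62384161496841), np.int64(2088)), 4.925, (np.float64(101.07172286189903), np.int64(2472)))
```

```bash
python3 -m handwheel '[[0,0,0,0,0,0,-1],[0,0,0,0,0,0,-1],[0,0,0,0,0,0,-1],[0,0,0,0,0,0,-1],[0,0,0,0,0,0,-1],[0,0,0,0,0,0,-1],[0,0,0,0,0,0,-1],[0,0,0,0,0,0,-1]]'|head -1
python3 - <<'E'
from h import *
L=[look() for _ in range(2)]
for l in L:print(l[:4])
E
```

```text
time: 5.98
(5.975, (np.float64(-115.42942687003072), np.int64(2706)), 6.025, (np.float64(-104.65783539381208), np.int64(2401)))
(6.075, (np.float64(-101.82795521867892), np.int64(2705)), 6.125, (np.float64(-91.68839639306965), np.int64(2376)))
```

```bash
cat > m.py <<'E'
from h import *
import json,os,sys
D=json.load(open("log.json")) if os.path.exists("log.json") else []
for _ in range(int(sys.argv[1])):
    l=look();D+=[[0,l[0],*map(float,l[1])],[1,l[2],*map(float,l[3])]]
json.dump(D,open("log.json","w"))
E
python3 m.py 12
python3 -m handwheel '[[0,0,0,0,0,0,-1],[0,0,0,0,0,0,-1],[0,0,0,0,0,0,-1],[0,0,0,0,0,0,-1],[0,0,0,0,0,0,-1],[0,0,0,0,0,0,-1],[0,0,0,0,0,0,-1],[0,0,0,0,0,0,-1],[0,0,0,0,0,0,-1],[0,0,0,0,0,0,-1],[0,0,0,0,0,0,-1],[0,0,0,0,0,0,-1]]'|head -1
python3 m.py 10
cat > fit.py <<'E'
from h import *
import json
from scipy.optimize import least_squares
D=np.array([d for d in json.load(open("log.json")) if d[2]==d[2] and d[3]>1000])
D=np.vstack([D,[[0,4.775,82.137,2000],[1,4.825,86.485,2000],[0,4.875,95.62,2000],[1,4.925,101.07,2000],[0,5.975,-115.43,2000],[1,6.025,-104.66,2000],[0,6.075,-101.83,2000],[1,6.125,-91.69,2000]]])
cam=D[:,0].astype(int);t=D[:,1]-10;z=np.exp(1j*np.radians(D[:,2]))
def model(p,t): return p[0]+p[1]*t-p[2]*t*t/2
def res(p):
    th=model(p,t);b=np.array([p[3:5],p[5:7]])
    f=b[cam,0]*np.cos(th)+b[cam,1]*np.sin(th)
    return np.r_[np.angle(z*np.exp(-1j*(th+f))),(p[2]-.1)*.1]
best=None
for a in np.arange(0,6.28,.5):
  for w in(1.9,2.0,2.1):
    r=least_squares(res,[a,w,.1,0,0,0,0],loss="soft_l1",f_scale=.03)
    if best is None or r.cost<best.cost:best=r
p=best.x
E
python3 - <<'E'
from fit import *
print(p,"rms",np.sqrt(np.mean(res(p)**2)),len(D),monitor.get_state()["time"])
for tt in(4.5,6,10):print(tt,(p[1]-p[2]*(tt-10))*9.549)
E
```

```text
time: 8.88
[ 0.65310676  2.06941163  0.07291917  0.01560171  0.01805498 -0.03964285
 -0.02590273] rms 0.003392123452478626 52 9.875
4.5 23.590490273107534
6 22.546032471611053
10 19.760811667620438
```

```bash
cat > plan.py <<'E'
from fit import *
print(monitor.get_state()["time"])
T0=9.875
phi=lambda k:model(p,T0+.125*np.asarray(k,float)-10)
dl=[.78]*9+list(.78-.045*np.arange(1,8))+list(.465-.0125*np.arange(1,13))
k=np.arange(1,29);th=phi(k)+np.array(dl)
# decel: linear speed ramp to stop with arm at target, assume dc=.36
w0=th[-1]-th[-2];tgt=np.radians(178.1)+2*np.pi+.36
n=24;left=tgt-th[-1]
print("phi end C",phi(28),"left",left,"w0/row",w0,"rows for linear ramp",2*left/w0)
np.save("th.npy",th)
def out(start,ks):
    d,e=rows(start,np.degrees(th[np.array(ks)-1]));print([list(map(float,x)) for x in d],e);return e
e=out([.6216,.0270],range(1,7));e=out(e,range(7,17));e=out(e,range(17,29))
E
python3 plan.py
```

```text
9.875
phi end C 7.22207352700105 left 2.2145431779804365 w0/row 0.21598335806518687 rows for linear ramp 20.50660937785823
[[-0.1365, -0.1976], [-0.188, -0.1981], [-0.2377, -0.1854], [-0.2823, -0.1607], [-0.3191, -0.1257], [-0.3458, -0.0828]] [0.48326093 0.06010207]
[[-0.015, 0.0481], [-0.0176, 0.0981], [-0.0077, 0.147], [0.0091, 0.1841], [0.033, 0.2168], [0.0628, 0.2439], [0.0972, 0.2644], [0.1347, 0.2776], [0.174, 0.2831], [0.2133, 0.2808]] [ 0.56856269 -0.05220746]
[[0.0439, -0.0122], [0.0838, -0.034], [0.1175, -0.064], [0.1435, -0.1006], [0.1607, -0.1419], [0.1682, -0.1857], [0.166, -0.2299], [0.1541, -0.2723], [0.1334, -0.3109], [0.1049, -0.3439], [0.0702, -0.3698], [0.0309, -0.3876]] [0.58093041 0.10281628]
```

```bash
python3 -m handwheel '[[-0.1365,-0.1976,0,0,0,0,-1],[-0.188,-0.1981,0,0,0,0,-1],[-0.2377,-0.1854,0,0,0,0,-1],[-0.2823,-0.1607,0.06,0,0,0,-1],[-0.3191,-0.1257,0.124,0,0,0,-1],[-0.3458,-0.0828,0.124,0,0,0,-1]]'
python3 - <<'E'
from h import *
s=monitor.get_state();v=s["eef_pos"][:2]-HUB;th=np.load("th.npy");print(s["time"],s["eef_pos"],"cmd",th[5],"lag rad",th[5]-np.arctan2(v[1],v[0])%(2*np.pi),np.hypot(*v),np.abs(s["dq"]).max())
E
```

```text
time: 10.62
eef_pos: [0.4816, 0.0594, 0.2382]
tcp_rot: [1.0, 0.0, -0.002, -0.0]
contact_force: [0.0, -0.7, 0.6]
opening: 0.001
finger_force: 0.0
10.625 [0.48164977 0.05936278 0.23823875] cmd 2.7122470027085477 lag rad -0.016545166683449963 0.08116829562027085 0.30758229887733374
```

```bash
python3 -m handwheel '[[-0.015,0.0481,0.06,0,0,0,-1],[-0.0176,0.0981,0.115,0,0,0,-1],[-0.0077,0.147,0.125,0,0,0,-1],[0.0091,0.1841,0.125,0,0,0,-1],[0.033,0.2168,0.125,0,0,0,-1],[0.0628,0.2439,0.125,0,0,0,-1],[0.0972,0.2644,0.125,0,0,0,-1],[0.1347,0.2776,0.125,0,0,0,-1],[0.174,0.2831,0.125,0,0,0,-1],[0.2133,0.2808,0.125,0,0,0,-1]]'
python3 -m handwheel '[[0.0439,-0.0122,0,0,0,0,-1],[0.0838,-0.034,0,0,0,0,-1],[0.1175,-0.064,0,0,0,0,-1],[0.1435,-0.1006,0,0,0,0,-1],[0.1607,-0.1419,0,0,0,0,-1],[0.1682,-0.1857,0,0,0,0,-1],[0.166,-0.2299,0,0,0,0,-1],[0.1541,-0.2723,0,0,0,0,-1],[0.1334,-0.3109,0,0,0,0,-1],[0.1049,-0.3439,0,0,0,0,-1],[0.0702,-0.3698,0,0,0,0,-1],[0.0309,-0.3876,0,0,0,0,-1]]'
python3 - <<'E'
from h import *
s=monitor.get_state();print(s["time"],s["contact_force"],s["wrist_torque"])
th=np.load("th.npy");w0=th[-1]-th[-2];left=np.radians(178.1)+2*np.pi+.36-th[-1]
n=21;sh=np.r_[np.linspace(1,0,n+1)[1:-1]];sh=np.r_[sh,0.02];sh=sh*left/sh.sum();print(sh[:2],w0,sh[-3:])
t2=th[-1]+np.cumsum(sh);np.save("t2.npy",t2)
st=HUB+.08*np.array([np.cos(th[-1]),np.sin(th[-1])])
d,e=rows(st,np.degrees(t2[:12]));print(d.tolist());d,e=rows(e,np.degrees(t2[12:]));print(d.tolist(),e)
E
```

```text
time: 11.88
eef_pos: [0.5701, -0.0526, 0.1902]
tcp_rot: [1.0, -0.0, -0.0, -0.0]
contact_force: [-0.7, -0.3, 0.2]
opening: -0.001
finger_force: 0.0
time: 13.38
eef_pos: [0.5801, 0.1029, 0.1903]
tcp_rot: [1.0, 0.0, -0.0, 0.0]
contact_force: [-0.3, 0.2, -0.3]
opening: 0.003
finger_force: 0.0
13.375 [-0.2707005   0.21279405 -0.33405254] [ 0.01835354 -0.03182773 -0.0831806 ]
[0.2104879 0.1999635] 0.21598335806518687 [0.02104879 0.01052439 0.00442025]
[[-0.0411, -0.0088], [-0.081, -0.0091], [-0.1182, -0.002], [-0.1515, 0.011], [-0.1802, 0.0285], [-0.2041, 0.049], [-0.2233, 0.0714], [-0.238, 0.0944], [-0.2486, 0.1173], [-0.2558, 0.1393], [-0.26, 0.1599], [-0.262, 0.1788]]
[[-0.0002, 0.0168], [0.0007, 0.0315], [0.0024, 0.044], [0.0044, 0.0544], [0.0064, 0.0626], [0.0081, 0.0686], [0.0093, 0.0727], [0.01, 0.0747], [0.0103, 0.0755]] [0.48023504 0.00111594]
```

```bash
python3 -m handwheel '[[-0.0411,-0.0088,0,0,0,0,-1],[-0.081,-0.0091,0,0,0,0,-1],[-0.1182,-0.002,0,0,0,0,-1],[-0.1515,0.011,0,0,0,0,-1],[-0.1802,0.0285,0,0,0,0,-1],[-0.2041,0.049,0,0,0,0,-1],[-0.2233,0.0714,0,0,0,0,-1],[-0.238,0.0944,0,0,0,0,-1],[-0.2486,0.1173,0,0,0,0,-1],[-0.2558,0.1393,0,0,0,0,-1],[-0.26,0.1599,0,0,0,0,-1],[-0.262,0.1788,0,0,0,0,-1]]'
python3 -m handwheel '[[-0.0002,0.0168,0,0,0,0,-1],[0.0007,0.0315,0,0,0,0,-1],[0.0024,0.044,0,0,0,0,-1],[0.0044,0.0544,0,0,0,0,-1],[0.0064,0.0626,0,0,0,0,-1],[0.0081,0.0686,0,0,0,0,-1],[0.0093,0.0727,0,0,0,0,-1],[0.01,0.0747,0,0,0,0,-1],[0.0103,0.0755,0,0,0,0,-1],[0.0103,0.0755,0,0,0,0,-1],[0.0103,0.0755,0,0,0,0,-1]]'
python3 - <<'E'
from fit import *
def cor(c,a):
    a=np.radians(a);th=a
    for _ in range(5):th=a-(p[3+2*c]*np.cos(th)+p[4+2*c]*np.sin(th))
    return round(float(np.degrees(th))%360,2)
for i in range(3):
    l=look();print(l[0],cor(0,l[1][0]),l[1][1],l[2],cor(1,l[3][0]),l[3][1])
    for _ in range(2):eyes.read_camera("side")
cv2.imwrite("pics/stop.png",np.hstack([l[4][100:260,180:340],l[5][100:260,160:320]]).repeat(2,0).repeat(2,1)[:,:,::-1])
E
```

```text
time: 14.88
eef_pos: [0.4764, 0.0302, 0.1903]
tcp_rot: [1.0, -0.0, -0.0, 0.0]
contact_force: [-0.5, 0.5, 0.6]
opening: -0.001
finger_force: 0.1
time: 16.25
eef_pos: [0.4806, 0.0007, 0.1903]
tcp_rot: [1.0, 0.0, 0.0, -0.0]
contact_force: [0.6, 0.1, -0.7]
opening: -0.001
finger_force: 0.0
16.25 174.8 276 16.3 176.77 2226
16.45 174.69 281 16.5 176.73 2230
16.65 174.6 279 16.7 176.72 2222
```

View pics/stop.png

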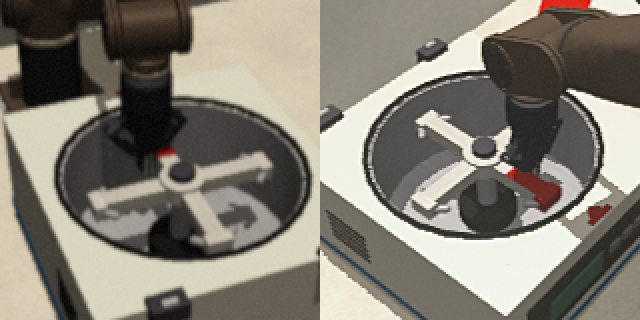

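The rotor is practically at rest, with the red arm at about 176.7° against the finger, which hides part of it in the scene view. I'll withdraw the finger away from the arm, lift it, and measure.

```bash
python3 -m handwheel '[[0,0.012,0,0,0,0,-1],[0,0.025,0,0,0,0,-1],[0,0.025,-0.1,0,0,0,-1],[0,0.06,-0.25,0,0,0,-1],[0,0.2,-0.25,0,0,0,-1],[0.1,0.35,-0.25,0,0,0,-1],[0.1,0.5,-0.25,0,0,0,-1],[0.1,0.5,-0.25,0,0,0,-1]]'
cat > e.py <<'E'
from fit import *
def cor(c,a):
    a=np.radians(a);th=a
    for _ in range(5):th=a-(p[3+2*c]*np.cos(th)+p[4+2*c]*np.sin(th))
    return round(float(np.degrees(th))%360,2)
def line(n,img):   # image angles of pointer and red end as seen from the hub
    hub=np.r_[HUB,.205]
    v,_=polar(n,img,.205,60,138);w,_=polar(n,img,.22,180,250)
    a=[np.degrees(np.arctan2(-q.mean(0)[1],-q.mean(0)[0])) for q in(v,w)];return np.round(a,2)
for i in range(2):
    l=look();print(l[0],cor(0,l[1][0]),l[1],l[2],cor(1,l[3][0]),l[3],line("scene",l[4]),line("side",l[5]))
    for _ in range(4):eyes.read_camera("side")
a=cv2.resize(topdown("scene",l[4],.21),(400,400));b=cv2.resize(topdown("side",l[5],.21),(400,400))
cv2.imwrite("pics/end.png",np.hstack([topdown("scene",l[4],.212)[160:361,10:281],topdown("side",l[5],.212)[160:361,10:281]]).repeat(2,1).repeat(2,0)[:,:1084,::-1])
i=cv2.imread("pics/end.png");cv2.imwrite("pics/end.png",cv2.resize(np.vstack([i[:,:542],i[:,542:]]),None,fx=.74,fy=.74))
E
python3 e.py
```

```text
time: 17.85
eef_pos: [0.5204, -0.2032, 0.2899]
tcp_rot: [1.0, -0.003, -0.0, 0.0]
contact_force: [0.5, -0.0, -0.4]
opening: -0.001
finger_force: 0.0
17.85 177.12 (np.float64(176.2788597844729), np.int64(2439)) 17.9 177.27 (np.float64(179.46495054213884), np.int64(2517)) [-3.18 -2.66] [-1.53 -1.03]
18.15 177.09 (np.float64(176.2494725881309), np.int64(2445)) 18.2 177.27 (np.float64(179.46426679464295), np.int64(2519)) [-3.18 -2.69] [-1.53 -1.04]
```

View pics/end.png

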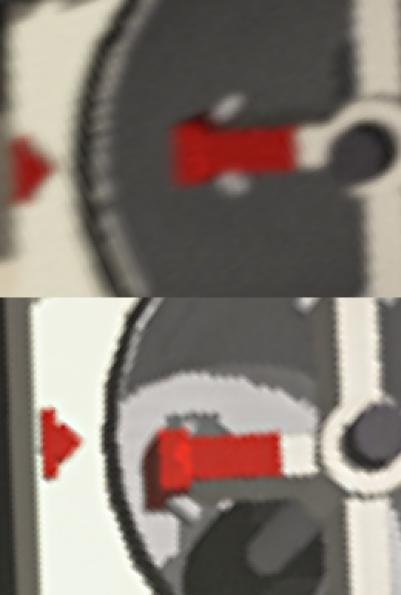

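The warped views show the red arm lined up with the pointer to within about 1°, and at rest. I'll take the hand well clear and hand in.

```bash
python3 -m handwheel '[[-0.1,0.12,-0.05,0,0,0,-1],[-0.2,0.25,-0.05,0,0,0,-1],[-0.2,0.3,-0.05,0,0,0,-1],[-0.2,0.3,-0.05,0,0,0,-1],[-0.2,0.3,-0.05,0,0,0,-1]]'; python3 e.py; python3 -c "
from plant import ctrl;print(ctrl.sign_off())"
```

```text
time: 19.08
eef_pos: [0.4408, -0.3187, 0.3102]
tcp_rot: [1.0, 0.0, -0.0, -0.0]
contact_force: [-0.6, -0.1, -0.0]
opening: -0.002
finger_force: 0.0
19.075 177.2 (np.float64(176.35304441313656), np.int64(2460)) 19.125 177.27 (np.float64(179.47150349616768), np.int64(2517)) [-3.1  -2.65] [-1.52 -1.03]
19.375 177.2 (np.float64(176.3577533746213), np.int64(2463)) 19.425 177.27 (np.float64(179.46832251065484), np.int64(2516)) [-3.1  -2.66] [-1.52 -1.04]
the job is handed in; nothing more can be done
None
```

The job is handed in: the rotor ran untouched from about 4.5 s to 12 s, slowing from about 23.6 to 18.4 rpm by the camera fit; I then caught it softly, and it is at rest with the red arm within about 1° of the index and the hand clear.

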